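Hang the reject cup in the notch of the sorting bin

TASK

Pick up the orange hook-on cup by its black handle and hang it by its own hook on the steel strip along the front edge of the blue bin, cup on the outside. Where the strip's notch sits is not known exactly, so let the hook ride lightly along the strip until it drops fully into the notch, then let go so that the cup hangs there upright and still. Feel your way gently: do not press or knock the cup or the hand hard against the bin, and leave the loose parts on the bench where they are.

Things in the scene. Friction and masses are not known exactly. Their poses are not given: they have to be found in the camera images.
- cup_handle (a point): Centre of the cup's black handle, where to grip it: an upright block 12 mm thick (x), 24 mm wide (y), 42 mm high, topmost on the cup; this point is 110 mm above the cup's underside. z up; x points from the cup to the open side behind it: hung on the bin, this x points into the bin.
- cup_hook (a point): Middle of the underside of the hook's bend, which rests on the strip; 25 mm below cup_handle, 85 mm above the cup's underside, 4 mm below the handle's underside; same axes. Steel hook 20 mm wide (y). Its slot, open downward, spans x = -6.5 to +6.5 mm; on +x a 3 mm free leg hangs 18 mm down and must go inside the bin; on -x is the 3 mm neck that carries the cup.
- cup: The whole orange hook-on cup, 0.11 to 0.22 kg, standing upright on the bench at the start. Origin straight below cup_hook at the height of the cup's underside, same axes. The open cup itself reaches from x = -52.5 to -6.5 mm, is 66 mm wide (y) and 46 mm high.
- bin: Blue steel sorting bin, 110 (x) x 250 (y) x 120 mm high, open on top, fixed; origin at the centre of its underside, z up, front wall on the -x side, toward the robot. It carries the steel strip, which caps the front wall, and holds a few parts. The strip's one notch is 10 mm deep, 24 mm wide (the hook is 20), its mouth widened by 3 mm 45 degree chamfers.
- bin_rim (a point): Middle of the bin's front wall, in the strip's middle plane and level with its straight top edge, 134 mm above the bench; x into the bin, y along the wall. Strip: 6 mm thick (x), 176 mm long, 14 mm above the wall. The notch is in the strip's own middle, but the strip is clamped up to 32 mm either way along y from this point: where is not measured; it stays there.
- turned_shaft: Bystander: flanged turned steel shaft, 42 mm across, 50 mm high, standing on the bench; origin at the centre of its underside.
- black_loupe: Bystander: black loupe, 38 mm across, 33 mm high, on the bench; origin at the centre of its underside.
- brass_bushing: Bystander: flanged brass bush, 38 mm across, 30 mm high, on the bench; origin at the centre of its underside.

How it is judged:
By the outcome, as a careful person would: the job done as asked, in the order asked, and still so for the second after the job is handed in, with the robot touching nothing.
It also fails if it takes over 72 s, if anything falls off the work surface, if the arm or the gripper's body presses on something with over 40 N, if the wrist force passes 120 N, or if a joint passes its speed limit or range.

ROBOT

A 6-joint arm with a two-finger parallel gripper is mounted at the origin on a cart in front of the work surface, level with it; the furniture and walls round the work are solid. World frame = base frame: x ahead of the robot, y to its left, z up, the work surface at z = 0. Lengths are in m, angles in rad, forces in N, time in s.
With the tool pointing down it reaches from about 0.3 to 0.85 m from the base axis. Payload 4.2 kg.
Tool frame: the origin (TCP) lies on the centre line of the jaws, within the pads' length; the fingertips stand 22 mm ahead of it and the grasp point (between the pads) lies 3 mm ahead of it; z points along the fingers, y is the line along which they close (so a half turn about z gives the same grasp; the last joint's range is limited). The gripper opens to 91 mm and grips with 3 to 60 N. Pads are 32 mm wide; open, the fingers measure 118 mm over their backs; the gripper's body (76 mm by 178 mm) begins 60 mm behind the grasp point.
Start: joints at [-1.16, 0.32, 1.565, -0, 1.257, -0.02], TCP at [0.24, -0.522, 0.236] pointing down, gripper open.
Joint ranges: [-3.11, 3.11], [-0.84, 2.01], [0.21, 2.61], [-1.34, 4.49], [0.05, 2.63], [-2.56, 2.56]. Speed limits (rad/s): [2.57, 2.57, 3.14, 3.14, 3.14, 3.14].

INTERFACE

Orientations are given as a rotation vector (axis times angle).
In Python, from cell import bot, imaging gives the robot as it stands.
- The arm moves only by the shell command python3 -m pendant 'ROWS' [OPENING] [FORCE]. ROWS is JSON, a list of rows, each an object of numbers: "dx", "dy", "dz": the shift along the tool's x, y, z in units of 50 mm (1.0 is 50 mm); "rx", "ry", "rz": the turn, a rotation vector about the tool's x, y, z in units of 0.08 rad (1.0 is 0.08 rad). A call has 1 to 8 rows; each row shifts and turns the commanded pose from where the row before left it, along the tool's axes as they then stand; what a row does not reach is not made up. A row lasts 1/10 s, in which the tool goes at most 50 mm and 8.59 degrees, less where a joint would pass 70% of its speed; a pose out of reach is approached as far as the arm can. A call with a number of a shift or a turn outside -1 to 1 is refused whole. A call with a gripper value outside its range is refused whole. OPENING is the opening, from -1 (shut) to 1 (fully open), set as the call begins (- or left out, the last holds). The fingers move at their own pace and stop on an object; FORCE is the grip in N (left out, the last holds). Time passes only in rows, so rows that do not move let the fingers close. It gives the time, the measured TCP pose, the force, the opening and the grip force at its end, in the units of the state.
- bot.observe(): the state, without advancing time (a new reading comes with each control period).
- imaging.grab_frame(name): name is "scene" or "top"; returns (picture, depth): 480x640x3 uint8, red, green, blue; 480x640 float32, m along the optical axis (not along the pixel's ray), 0 where there is no reading.
- imaging.camera_params(name): a dict with "mtx" (3x3 intrinsics, pixels), "k1" (the pictures are not rectified: a ray, as slopes to the right and down, at radius r is drawn at 1 + k1 r^2 times it, then the intrinsics apply), "R" (3x3) and "t" (3): a world point X has camera coordinates R X + t. Camera axes: x right, y down, z forward; pixel columns grow to the right and rows downward; lengths in m; the calibration is good to about 2 mm. A picture is of the moment at which its call begins. camera_params takes no time and is no camera call.
- bot.hand_in(): hands the job in; it is judged then, once.
The state is a dict: "clock": time; "q": joint angles; "qd": joint speeds; "joint_efforts": joint torques, N m; "tool_pos": TCP position; "tool_rot": TCP orientation; "force": force on the tool from outside, world axes, zero at the start; "torque": the same for the moment, N m; "finger_gap": finger opening in m; "finger_force": force on a finger pad.
Only numpy, scipy, OpenCV 4.12 (cv2) and the standard library are available. Lean on these libraries where they do the work, as an engineer would, in place of code of your own. Each camera call takes 0.05 s, during which the arm holds its last target. There are 200 camera calls.

## Working session

There is one attempt and no reset: what is moved stays moved. The work goes in short steps, Python scripts to look and compute and a shell command to move; the robot and the scene stay as the last step left them, time stands still between calls to the robot, and variables do not carry over. Pictures are saved under pics/ and viewed, at most 10 in all, crops included, and the job is handed in when it is done.

```bash
ls; mkdir -p pics; python3 - <<'E'
from cell import bot, imaging
import cv2,numpy as np
for n in ("scene","top"):
    p,d=imaging.grab_frame(n); np.savez(f"{n}0.npz",p=p,d=d); cv2.imwrite(f"pics/{n}0.png",p[:,:,::-1])
    c=imaging.camera_params(n); print(n,c["mtx"],c["k1"],c["R"],c["t"], -np.array(c["R"]).T@c["t"])
s=bot.observe(); print(s)
E
```

```text
pics
scene [[606.9337611    0.         311.4558606 ]
 [  0.         606.9337611  240.61387655]
 [  0.           0.           1.        ]] -0.01940006510951784 [[-0.7772624  -0.62888452  0.01916851]
 [-0.3183733   0.36684682 -0.87410632]
 [ 0.54268002 -0.68551271 -0.48535628]] [0.46538652 0.23418105 0.9884942 ] [-0.10015162  0.88439114  0.67555023]
top [[468.90251131   0.         315.03624939]
 [  0.         468.90251131 245.18214067]
 [  0.           0.           1.        ]] -0.12065184407441791 [[ 2.97070278e-03 -9.99879938e-01 -1.52080237e-02]
 [-9.91505684e-01 -9.67632876e-04 -1.30059765e-01]
 [ 1.30029434e-01  1.54652109e-02 -9.91389517e-01]] [0.11365123 0.54084987 0.914014  ] [0.41706937 0.10002551 0.97821512]
{'clock': 0.1, 'q': array([-1.16002001e+00,  3.20224075e-01,  1.56553134e+00,  2.13143927e-05,
        1.25742643e+00, -1.99763823e-02]), 'qd': array([-0.00049149, -0.00109488, -0.00378798,  0.00039209, -0.00039044,
       -0.00012904]), 'joint_efforts': array([ 3.84229054e-05, -4.13332844e+01, -2.32510239e+01,  7.28883175e-02,
        4.21913748e-02, -5.70222005e-05]), 'tool_pos': array([ 0.23994675, -0.5220847 ,  0.23521655]), 'tool_rot': array([-3.06748480e+00, -6.71061664e-01,  4.53217458e-04]), 'force': array([ 0.06573624,  0.15980881, -0.06366316]), 'torque': array([-0.04295059, -0.00619564,  0.02579752]), 'finger_force': 0.0, 'finger_gap': 0.09110104557627817}
```

View pics/scene0.png

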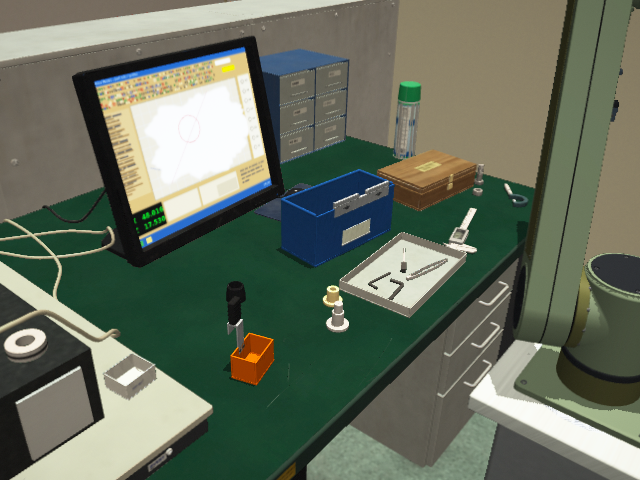

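View pics/top0.png

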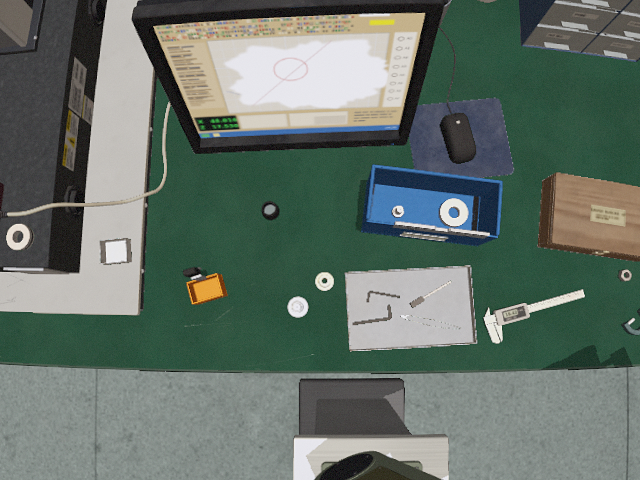

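The scene view shows the orange cup at about (252,358), its handle at (236,310) with the loupe behind it at (236,290), and the bin strip running from (335,210) to (388,187). In the top view the cup is at (207,287), the handle at (192,272), the loupe at (270,211), the bin at (433,205) and the strip along (400–492, 225–236).

```bash
cat > h.py <<'E'
import numpy as np,cv2
from cell import bot,imaging
def ray(n,uv):
    c=imaging.camera_params(n);K=np.array(c["mtx"]);R=np.array(c["R"]);k=c["k1"]
    uv=np.atleast_2d(np.array(uv,float))
    s=cv2.undistortPoints(uv[:,None],K,np.array([k,0,0,0.]))[:,0]
    return -R.T@np.array(c["t"]), np.c_[s,np.ones(len(s))]@R
def plane(n,uv,z):
    o,d=ray(n,uv); return o+d*((z-o[2])/d[:,2])[:,None]
def deproj(n,uv,dep):
    o,d=ray(n,uv); return o+d*np.asarray(dep)[:,None]
def cloud(n,p,d,u0,u1,v0,v1):
    v,u=np.mgrid[v0:v1,u0:u1]; v=v.ravel();u=u.ravel(); z=d[v,u]; m=z>0
    uv=np.c_[u,v][m]; return uv,deproj(n,uv,z[m]),p[v,u][m].astype(int)
E
python3 - <<'E'
from h import *
S=np.load("scene0.npz");T=np.load("top0.npz")
a=cv2.resize(S["p"][160:280,270:410],None,fx=4,fy=4,interpolation=cv2.INTER_CUBIC)
b=cv2.resize(S["p"][270:390,210:290],None,fx=4,fy=4,interpolation=cv2.INTER_CUBIC)[:480]
w=np.hstack([cv2.resize(a,(480,411)),cv2.resize(b,(274,411))]);cv2.imwrite("pics/z1.png",w[:,:,::-1])
for n,I,box in (("top",T,(175,235,255,315)),("scene",S,(215,285,275,390))):
    uv,X,c=cloud(n,I["p"],I["d"],*box)
    m=(c[:,0]>140)&(c[:,2]<70)&(X[:,2]>.03)
    print(n,"orange",m.sum(),X[m].mean(0),X[m].min(0),X[m].max(0), cv2.minAreaRect(X[m][:,:2].astype(np.float32)))
    m=(c.max(1)<60)&(X[:,2]>.085)&(X[:,2]<.15)
    print(n,"handle",m.sum(),X[m].mean(0),X[m].min(0),X[m].max(0), cv2.minAreaRect(X[m][:,:2].astype(np.float32)))
uv,X,c=cloud("top",T["p"],T["d"],355,510,160,250)
m=(X[:,2]>.10)&(X[:,2]<.15); print(m.sum(),cv2.minAreaRect(X[m][:,:2].astype(np.float32)),X[m].max(0))
E
```

```text
top orange 164 [0.44894483 0.33579424 0.04386186] [0.42238398 0.29971588 0.0308949 ] [0.48110877 0.37260984 0.0500447 ] ((0.4523693025112152, 0.3366996645927429), (0.046335723251104355, 0.06598186492919922), 17.67348861694336)
top handle 99 [0.47939678 0.3418258  0.1211556 ] [0.47200924 0.33176096 0.08502123] [0.48805736 0.35646094 0.13449463] ((0.4802855849266052, 0.3440394699573517), (0.011199325323104858, 0.024638837203383446), 17.14707374572754)
scene orange 472 [0.45141823 0.33929558 0.04108365] [0.42050646 0.29660244 0.03004234] [0.48256819 0.37476203 0.04957424] ((0.4526888132095337, 0.33511558175086975), (0.047159258276224136, 0.07133539766073227), 16.669553756713867)
scene handle 320 [0.4767384  0.3478369  0.11547274] [0.47129548 0.33117604 0.09106058] [0.48736046 0.3581326  0.13454252] ((0.47891807556152344, 0.3452204167842865), (0.013153059408068657, 0.027129700407385826), 13.849186897277832)
2031 ((0.613432765007019, -0.11196358501911163), (0.25428566336631775, 0.11651558429002762), 82.7435531616211) [0.68437543 0.01922602 0.13766534]
```

View pics/z1.png

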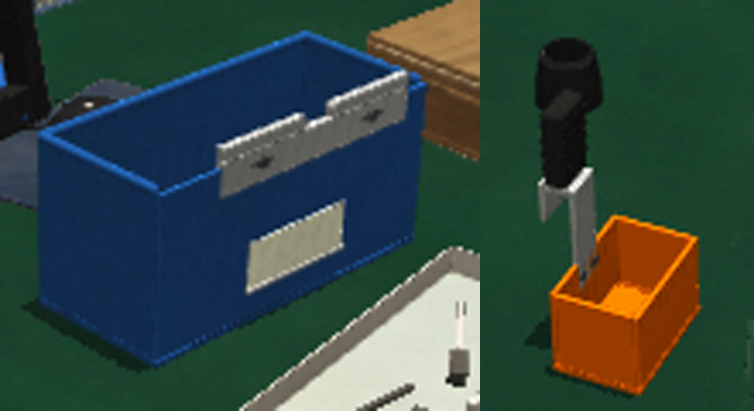

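The enlarged crop shows the strip's notch at about scene pixel (362,195). It also shows the cup's hook opening away from the cup, with the handle on top. Next I'll measure the strip and notch.

```bash
python3 - <<'E'
from h import *
S=np.load("scene0.npz");T=np.load("top0.npz")
for n,I,box in (("top",T,(380,510,205,250)),("scene",S,(325,400,175,225))):
    uv,X,c=cloud(n,I["p"],I["d"],*box)
    m=(X[:,2]>.11)&(X[:,2]<.15)&(c.max(1)-c.min(1)<45)&(c.min(1)>90)
    P=X[m]; r=cv2.minAreaRect(P[:,:2].astype(np.float32)); print(n,m.sum(),r,P[:,2].max())
    print(np.round(cv2.boxPoints(r),4).tolist())
    t=P[P[:,2]>.128]; ln=cv2.fitLine(t[:,:2].astype(np.float32),cv2.DIST_HUBER,0,.001,.001).ravel();print(ln,len(t))
    b=np.radians(-7.2); ey=np.array([-np.sin(b),np.cos(b)]); ex=np.array([np.cos(b),np.sin(b)])
    s=P[:,:2]@ey; xx=P[:,:2]@ex
    for k in np.arange(s.min(),s.max(),.008):
        q=(s>=k)&(s<k+.008); print(round(k,3),q.sum(),P[q,2].max().round(4) if q.any() else '', np.median(xx[q]).round(4) if q.any() else '',end='; ')
    print()
# notch by scene rays onto z=.134 plane & strip edges
q=np.array([[303,118],[328,104],[219,150],[404,72]])/3.4286+[270,160]
print(plane("scene",q,.134))
# bin walls
uv,X,c=cloud("top",T["p"],T["d"],355,510,160,250)
m=(X[:,2]>.112)&(X[:,2]<.126)&(c[:,2]>c[:,0]+40)
print(cv2.minAreaRect(X[m][:,:2].astype(np.float32)),cv2.boxPoints(cv2.minAreaRect(X[m][:,:2].astype(np.float32))))
E
```

```text
top 332 ((0.5587140321731567, -0.1226993277668953), (0.18009206652641296, 0.00787750817835331), 83.58502197265625) 0.1376653359665594
[[0.544700026512146, -0.21170000731945038], [0.5526000261306763, -0.2125999927520752], [0.572700023651123, -0.03370000049471855], [0.5648999810218811, -0.03280000016093254]]
[ 0.11820872  0.99298877  0.5593188  -0.12040116] 271
-0.142 5 0.1344 0.5708; -0.134 18 0.1358 0.5708; -0.126 13 0.1349 0.5703; -0.118 13 0.1351 0.57; -0.11 17 0.1371 0.5699; -0.102 17 0.1351 0.5698; -0.094 15 0.1357 0.5699; -0.086 13 0.136 0.5708; -0.078 14 0.1366 0.57; -0.07 19 0.1353 0.5707; -0.062 17 0.1314 0.5697; -0.054 12 0.1268 0.5701; -0.046 13 0.1311 0.5699; -0.038 12 0.134 0.5702; -0.03 20 0.1361 0.5692; -0.022 13 0.1356 0.5701; -0.014 18 0.1362 0.5691; -0.006 14 0.135 0.5701; 0.002 15 0.1377 0.5688; 0.01 14 0.137 0.5699; 0.018 18 0.1359 0.5689; 0.026 13 0.1359 0.5698; 0.034 9 0.136 0.569; 
scene 325 ((0.559084415435791, -0.13111069798469543), (0.19895942509174347, 0.028133926913142204), 89.9095230102539) 0.13830938691178585
[[0.5449000000953674, -0.2305999994277954], [0
[... 455 characters left out ...]
1374 0.57; -0.061 18 0.1336 0.5684; -0.053 12 0.1262 0.5686; -0.045 14 0.1279 0.5686; -0.037 15 0.135 0.5687; -0.029 20 0.1359 0.5687; -0.021 14 0.1371 0.5688; -0.013 14 0.1383 0.5684; -0.005 12 0.136 0.5696; 0.003 15 0.1368 0.5691; 0.011 11 0.1359 0.5684; 0.019 13 0.1353 0.5689; 0.027 10 0.137 0.5693; 0.035 9 0.1367 0.5686; 
[[ 0.5575328  -0.10452178  0.134     ]
 [ 0.55783366 -0.13244255  0.134     ]
 [ 0.56909075 -0.03297086  0.134     ]
 [ 0.54923746 -0.20778285  0.134     ]]
((0.6152443289756775, -0.11222785711288452), (0.2543177008628845, 0.11358706653118134), 83.27692413330078) [[ 0.5439548  -0.23186344]
 [ 0.65676075 -0.24516118]
 [ 0.68653387  0.00740772]
 [ 0.5737279   0.02070546]]
```

```bash
cat > d.py <<'E'
import sys
from h import *
from scipy.spatial.transform import Rotation as Ro
def to(x,y,z,A):
    "offset to a tool-down target with tool y at world angle A (deg), in tool axes and pendant units"
    s=bot.observe(); R=Ro.from_rotvec(s["tool_rot"]); a=np.radians(A)
    G=Ro.from_matrix(np.array([[-np.sin(a),np.cos(a),0],[np.cos(a),np.sin(a),0],[0,0,-1]]))
    print("shift",np.round(R.inv().apply(np.array([x,y,z])-s["tool_pos"])/.05,3),"turn",np.round((R.inv()*G).as_rotvec()/.08,2))
    print("pos",s["tool_pos"].round(4),"F",s["force"].round(2),"T",s["torque"].round(2),"gap",round(s["finger_gap"],4),round(s["finger_force"],1),"t",s["clock"],"q",s["q"].round(2))
if __name__=="__main__": to(*map(float,sys.argv[1:5]))
E
python3 - <<'E'
from h import *
T=np.load("top0.npz");uv,X,c=cloud("top",T["p"],T["d"],300,510,60,170)
m=(X[:,2]>.15)&(X[:,1]<.02)&(X[:,1]>-.25); print("monitor min x",X[m].min(0))
E
python3 -m pendant '[{"dx":0.93,"rz":-1},{"dx":0.93,"rz":-1},{"dx":0.93,"rz":-1},{"dx":0.93,"rz":-1},{"dx":0.93,"rz":-1},{"dx":0.93,"rz":-1},{"dx":0.93,"rz":-1},{"dx":0.93,"rz":-1}]' 1
python3 -m pendant '[{"dx":0.93,"rz":-1},{"dx":0.93,"rz":-1},{"dx":0.93,"rz":-1},{"dx":0.93,"rz":-1},{"dx":0.93,"rz":-1},{"dx":0.93,"rz":-1},{"dx":0.93,"rz":-1},{"dx":0.93,"rz":-1}]'
python3 d.py .48 .344 .2 17
```

```text
monitor min x [ 0.74156781 -0.06422152  0.15014382]
shift [ 11.595 -13.734   0.727] turn [-2.000e-02 -1.000e-02 -1.796e+01]
pos [ 0.2399 -0.5221  0.2352] F [ 0.07  0.16 -0.06] T [-0.04 -0.01  0.03] gap 0.0911 0.0 t 0.1 q [-1.16  0.32  1.57  0.    1.26 -0.02]invalid input at $[0]: expected keys dx, dy, dz, rx, ry, rz
invalid input at $[0]: expected keys dx, dy, dz, rx, ry, rz
```

```bash

python3 -m pendant '[{"dx":0.93,"dy":0,"dz":0,"rx":0,"ry":0,"rz":-1},{"dx":0.93,"dy":0,"dz":0,"rx":0,"ry":0,"rz":-1},{"dx":0.93,"dy":0,"dz":0,"rx":0,"ry":0,"rz":-1},{"dx":0.93,"dy":0,"dz":0,"rx":0,"ry":0,"rz":-1},{"dx":0.93,"dy":0,"dz":0,"rx":0,"ry":0,"rz":-1},{"dx":0.93,"dy":0,"dz":0,"rx":0,"ry":0,"rz":-1},{"dx":0.93,"dy":0,"dz":0,"rx":0,"ry":0,"rz":-1},{"dx":0.93,"dy":0,"dz":0,"rx":0,"ry":0,"rz":-1}]' 1
python3 -m pendant '[{"dx":0.93,"dy":0,"dz":0,"rx":0,"ry":0,"rz":-1},{"dx":0.93,"dy":0,"dz":0,"rx":0,"ry":0,"rz":-1},{"dx":0.93,"dy":0,"dz":0,"rx":0,"ry":0,"rz":-1},{"dx":0.93,"dy":0,"dz":0,"rx":0,"ry":0,"rz":-1},{"dx":0.93,"dy":0,"dz":0,"rx":0,"ry":0,"rz":-1},{"dx":0.93,"dy":0,"dz":0,"rx":0,"ry":0,"rz":-1},{"dx":0.93,"dy":0,"dz":0,"rx":0,"ry":0,"rz":-1},{"dx":0.93,"dy":0,"dz":0,"rx":0,"ry":0,"rz":-1}]'
python3 d.py .48 .344 .2 17
```

```text
clock: 0.9
tool_pos: [0.5184, -0.2823, 0.2354]
tool_rot: [-2.699, -1.607, 0.001]
force: [-0.1, 0.4, -0.5]
finger_gap: 0.091
finger_force: 0.0
clock: 1.7
tool_pos: [0.5971, 0.0751, 0.2353]
tool_rot: [-2.056, -2.375, 0.001]
force: [-0.1, -0.3, -0.1]
finger_gap: 0.0914
finger_force: 0.0
shift [ 5.658 -1.549  0.707] turn [-0.01  0.   -1.92]
pos [0.5971 0.0751 0.2353] F [-0.14 -0.3  -0.12] T [ 0.05 -0.1  -0.01] gap 0.0914 0.0 t 1.7 q [ 0.11  0.36  1.5  -0.    1.28 -0.04]
```

```bash

python3 -m pendant '[{"dx":0.7,"dy":-0.15,"dz":0.08,"rx":0,"ry":0,"rz":-0.24},{"dx":0.7,"dy":-0.15,"dz":0.08,"rx":0,"ry":0,"rz":-0.24},{"dx":0.7,"dy":-0.15,"dz":0.08,"rx":0,"ry":0,"rz":-0.24},{"dx":0.7,"dy":-0.15,"dz":0.08,"rx":0,"ry":0,"rz":-0.24},{"dx":0.7,"dy":-0.15,"dz":0.08,"rx":0,"ry":0,"rz":-0.24},{"dx":0.7,"dy":-0.15,"dz":0.08,"rx":0,"ry":0,"rz":-0.24},{"dx":0.7,"dy":-0.15,"dz":0.08,"rx":0,"ry":0,"rz":-0.24},{"dx":0.6,"dy":-0.15,"dz":0.08,"rx":0,"ry":0,"rz":-0.24}]'
python3 d.py .48 .344 .2 17
python3 - <<'E'
from h import *
for n,c in (("scene",(236,310)),("top",(200,280))):
    p,d=imaging.grab_frame(n); np.savez(f"{n}1.npz",p=p,d=d)
    q=cv2.resize(p[max(0,c[1]-100):c[1]+100,c[0]-65:c[0]+65],(390,600)); globals()[n]=q
cv2.imwrite("pics/z2.png",np.hstack([scene,top])[:,:,::-1])
E
```

```text
clock: 2.5
tool_pos: [0.4812, 0.3312, 0.2033]
tool_rot: [-1.871, -2.523, 0.001]
force: [0.9, 0.4, 0.5]
finger_gap: 0.0909
finger_force: 0.0
shift [0.253 0.051 0.066] turn [-0.01  0.   -0.02]
pos [0.4812 0.3312 0.2033] F [0.86 0.43 0.48] T [ 0.02 -0.16  0.01] gap 0.0909 0.0 t 2.5 q [0.58 0.36 1.59 0.   1.19 0.29]
```

View pics/z2.png

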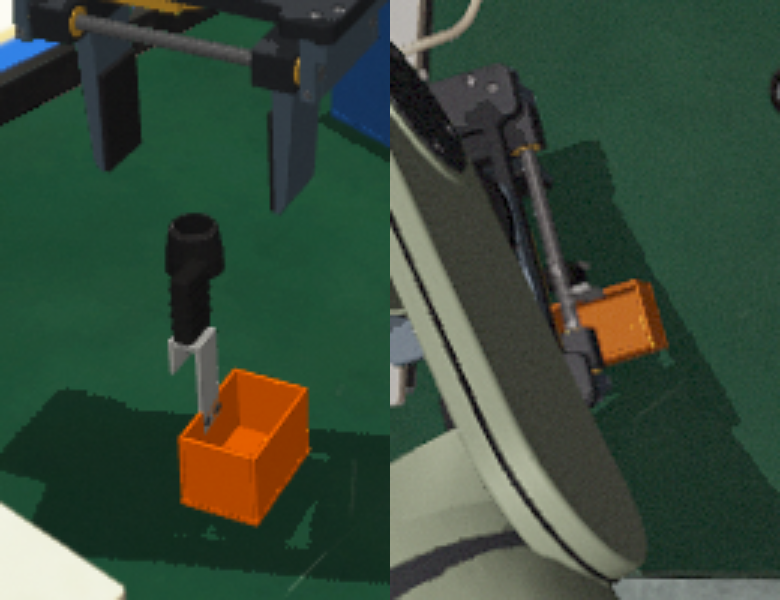

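The gripper is above the cup, with the fingers straddling the handle at crop (195,300). I'll check that the dark ring at crop (195,240) really is the loupe further back, then descend.

```bash
python3 - <<'E'
from h import *
print("loupe top",plane("top",[[270,211]],.033),"scene ring depth pt",[deproj("scene",[[236,v]],[np.load("scene0.npz")["d"][v,236]]).round(3) for v in (284,288,292,300,310)])
E
python3 -m pendant '[{"dx":0.13,"dy":0.03,"dz":0.1,"rx":0,"ry":0,"rz":0},{"dx":0.12,"dy":0.02,"dz":0.1,"rx":0,"ry":0,"rz":0},{"dx":0,"dy":0,"dz":0,"rx":0,"ry":0,"rz":0}]'; python3 d.py .48 .344 .119 17
```

```text
loupe top [[0.61195893 0.20775201 0.033     ]] scene ring depth pt [array([[0.629, 0.198, 0.025]]), array([[0.608, 0.218, 0.035]]), array([[0.608, 0.218, 0.026]]), array([[0.478, 0.341, 0.131]]), array([[0.474, 0.346, 0.116]])]
clock: 2.9
tool_pos: [0.4811, 0.3421, 0.1928]
tool_rot: [-1.873, -2.521, 0.003]
force: [0.1, 0.5, -0.9]
finger_gap: 0.0914
finger_force: 0.0
shift [ 0.043 -0.008  1.476] turn [-0.02  0.01 -0.05]
pos [0.4811 0.3421 0.1928] F [ 0.09  0.52 -0.87] T [ 0.02 -0.12  0.03] gap 0.0914 0.0 t 2.9 q [ 0.6   0.37  1.59 -0.    1.17  0.31]
```

```bash
python3 -m pendant '[{"dx":0.02,"dy":0,"dz":0.4,"rx":0,"ry":0,"rz":0},{"dx":0.02,"dy":0,"dz":0.4,"rx":0,"ry":0,"rz":0},{"dx":0,"dy":0,"dz":0.4,"rx":0,"ry":0,"rz":0},{"dx":0,"dy":0,"dz":0.27,"rx":0,"ry":0,"rz":0},{"dx":0,"dy":0,"dz":0,"rx":0,"ry":0,"rz":0},{"dx":0,"dy":0,"dz":0,"rx":0,"ry":0,"rz":0}]'; python3 d.py .48 .344 .119 17
python3 -m pendant '[{"dx":0,"dy":0,"dz":0,"rx":0,"ry":0,"rz":0},{"dx":0,"dy":0,"dz":0,"rx":0,"ry":0,"rz":0},{"dx":0,"dy":0,"dz":0,"rx":0,"ry":0,"rz":0},{"dx":0,"dy":0,"dz":0,"rx":0,"ry":0,"rz":0},{"dx":0,"dy":0,"dz":0,"rx":0,"ry":0,"rz":0},{"dx":0,"dy":0,"dz":0,"rx":0,"ry":0,"rz":0},{"dx":0,"dy":0,"dz":0,"rx":0,"ry":0,"rz":0},{"dx":0,"dy":0,"dz":0,"rx":0,"ry":0,"rz":0}]' -1 20; python3 d.py .48 .344 .119 17
```

```text
clock: 3.5
tool_pos: [0.481, 0.3443, 0.1208]
tool_rot: [1.873, 2.522, 0.001]
force: [0.4, -0.1, 0.1]
finger_gap: 0.0916
finger_force: 0.0
shift [ 0.001 -0.021  0.035] turn [ 0.01 -0.   -0.05]
pos [0.481  0.3443 0.1208] F [ 0.37 -0.11  0.1 ] T [ 0.02 -0.13 -0.02] gap 0.0916 0.0 t 3.5 q [ 0.6   0.44  1.69 -0.    1.01  0.31]
clock: 4.3
tool_pos: [0.4805, 0.3443, 0.1204]
tool_rot: [1.872, 2.522, -0.0]
force: [-0.3, 0.2, 0.2]
finger_gap: 0.0301
finger_force: 0.0
shift [-0.004 -0.011  0.028] turn [-0.    0.   -0.04]
pos [0.4805 0.3443 0.1204] F [-0.29  0.17  0.17] T [-0.   -0.13 -0.01] gap 0.0301 0.0 t 4.3 q [ 0.6   0.44  1.69 -0.    1.01  0.31]
```

```bash

python3 -m pendant '[{"dx":0,"dy":0,"dz":0,"rx":0,"ry":0,"rz":0},{"dx":0,"dy":0,"dz":0,"rx":0,"ry":0,"rz":0},{"dx":0,"dy":0,"dz":0,"rx":0,"ry":0,"rz":0},{"dx":0,"dy":0,"dz":0,"rx":0,"ry":0,"rz":0},{"dx":0,"dy":0,"dz":0,"rx":0,"ry":0,"rz":0},{"dx":0,"dy":0,"dz":0,"rx":0,"ry":0,"rz":0}]' -1 20; python3 d.py .48 .344 .119 17
```

```text
clock: 4.9
tool_pos: [0.4804, 0.3443, 0.1203]
tool_rot: [1.873, 2.522, -0.0]
force: [-0.0, -0.1, -1.6]
finger_gap: 0.0118
finger_force: 20.0
shift [-0.003 -0.01   0.026] turn [-0.    0.   -0.04]
pos [0.4804 0.3443 0.1203] F [-0.02 -0.14 -1.59] T [ 0.03 -0.13  0.01] gap 0.0118 20.0 t 4.9 q [ 0.6   0.44  1.69 -0.    1.01  0.31]
```

```bash

python3 -m pendant '[{"dx":0,"dy":0,"dz":-0.1,"rx":0,"ry":0,"rz":0},{"dx":0,"dy":0,"dz":-0.2,"rx":0,"ry":0,"rz":0},{"dx":0,"dy":0,"dz":-0.4,"rx":0,"ry":0,"rz":0},{"dx":0,"dy":0,"dz":-0.4,"rx":0,"ry":0,"rz":0},{"dx":0,"dy":0,"dz":-0.4,"rx":0,"ry":0,"rz":0},{"dx":0,"dy":0,"dz":-0.4,"rx":0,"ry":0,"rz":0},{"dx":0,"dy":0,"dz":-0.1,"rx":0,"ry":0,"rz":0},{"dx":0,"dy":0,"dz":0,"rx":0,"ry":0,"rz":0}]' -1 25; python3 d.py .5 -.09 .22 -6.85
```

```text
clock: 5.7
tool_pos: [0.4809, 0.3446, 0.2217]
tool_rot: [1.872, 2.522, 0.004]
force: [-1.1, -0.4, -1.0]
finger_gap: 0.0118
finger_force: 25.0
shift [-8.431 -2.149  0.022] turn [ 0.03 -0.01  5.16]
pos [0.4809 0.3446 0.2217] F [-1.08 -0.41 -0.99] T [ 0.01 -0.13 -0.  ] gap 0.0118 25.0 t 5.7 q [ 0.6   0.35  1.55 -0.    1.24  0.31]
```

```bash

python3 -m pendant '[{"dx":-0.3,"dy":-0.08,"dz":0,"rx":0,"ry":0,"rz":0.32},{"dx":-0.55,"dy":-0.12,"dz":0,"rx":0,"ry":0,"rz":0.32},{"dx":-0.55,"dy":-0.1,"dz":0,"rx":0,"ry":0,"rz":0.32},{"dx":-0.55,"dy":-0.08,"dz":0,"rx":0,"ry":0,"rz":0.32},{"dx":-0.55,"dy":-0.07,"dz":0,"rx":0,"ry":0,"rz":0.32},{"dx":-0.55,"dy":-0.06,"dz":0,"rx":0,"ry":0,"rz":0.32},{"dx":-0.55,"dy":-0.04,"dz":0,"rx":0,"ry":0,"rz":0.32},{"dx":-0.55,"dy":-0.02,"dz":0,"rx":0,"ry":0,"rz":0.32}]'
python3 -m pendant '[{"dx":-0.55,"dy":0,"dz":0,"rx":0,"ry":0,"rz":0.32},{"dx":-0.55,"dy":0.02,"dz":0,"rx":0,"ry":0,"rz":0.32},{"dx":-0.55,"dy":0.03,"dz":0,"rx":0,"ry":0,"rz":0.32},{"dx":-0.55,"dy":0.04,"dz":0,"rx":0,"ry":0,"rz":0.32},{"dx":-0.55,"dy":0.05,"dz":0,"rx":0,"ry":0,"rz":0.32},{"dx":-0.55,"dy":0.07,"dz":0,"rx":0,"ry":0,"rz":0.32},{"dx":-0.55,"dy":0.08,"dz":0,"rx":0,"ry":0,"rz":0.32},{"dx":-0.3,"dy":0.04,"dz":0,"rx":0,"ry":0,"rz":0.32}]'
python3 d.py .5 -.09 .22 -6.85
python3 - <<'E'
from h import *
p,d=imaging.grab_frame("scene"); np.savez("scene2.npz",p=p,d=d)
cv2.imwrite("pics/s2.png",cv2.resize(p[100:290,260:470],(663,600))[:,:,::-1])
E
```

```text
clock: 6.5
tool_pos: [0.4924, 0.1325, 0.2191]
tool_rot: [-2.123, -2.315, 0.005]
force: [0.4, -0.1, -1.3]
finger_gap: 0.012
finger_force: 25.0
clock: 7.3
tool_pos: [0.5098, -0.0751, 0.2193]
tool_rot: [-2.35, -2.083, 0.004]
force: [0.3, 0.5, -0.7]
finger_gap: 0.0122
finger_force: 25.0
shift [-0.319 -0.159 -0.014] turn [-0.03  0.01 -0.01]
pos [ 0.5098 -0.0751  0.2193] F [ 0.35  0.54 -0.68] T [ 0.01 -0.08 -0.04] gap 0.0122 25.0 t 7.3 q [-0.17  0.24  1.72 -0.    1.18 -0.05]
```

View pics/s2.png

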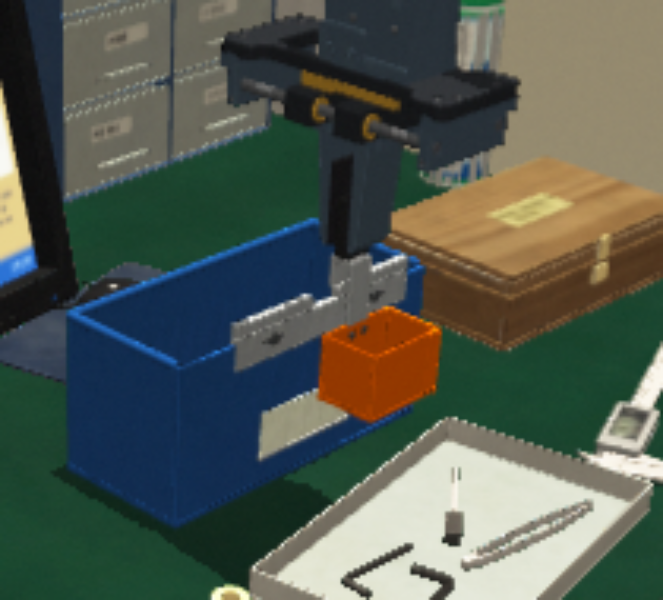

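The scene crop shows the cup held upright in front of the bin, the hook visible at crop (350,285), clear of the strip. I'll check the held cup's yaw, then move above the strip about 30 mm to the +y side of the notch.

```bash
python3 - <<'E'
from h import *
S=np.load("scene2.npz")
uv,X,c=cloud("scene",S["p"],S["d"],350,405,190,240)
m=(c[:,0]>140)&(c[:,2]<70)
r=cv2.minAreaRect(X[m][:,:2].astype(np.float32)); print(r,X[m].min(0),X[m].max(0),"top z pct",np.percentile(X[m][:,2],[1,99]))
E
python3 -m pendant '[{"dx":-0.15,"dy":0.35,"dz":0,"rx":0,"ry":0,"rz":0},{"dx":-0.1,"dy":0.35,"dz":0.1,"rx":0,"ry":0,"rz":0},{"dx":0,"dy":0.25,"dz":0.15,"rx":0,"ry":0,"rz":0},{"dx":0,"dy":0.1,"dz":0.12,"rx":0,"ry":0,"rz":0},{"dx":0,"dy":0,"dz":0,"rx":0,"ry":0,"rz":0},{"dx":0,"dy":0,"dz":0,"rx":0,"ry":0,"rz":0}]'; python3 d.py .563 -.0912 .2 -6.85
python3 - <<'E'
from h import *
p,d=imaging.grab_frame("scene"); np.savez("scene3.npz",p=p,d=d)
q,d=imaging.grab_frame("top"); np.savez("top3.npz",p=q,d=d)
a=cv2.resize(p[150:250,320:420],(400,400),interpolation=2);b=cv2.resize(q[170:270,370:470],(400,400),interpolation=2)
cv2.imwrite("pics/z3.png",np.hstack([a,b])[:,:,::-1])
E
```

```text
((0.5097029209136963, -0.08188939094543457), (0.07489348202943802, 0.12990519404411316), 69.09419250488281) [ 0.45151868 -0.14004815  0.04730383] [ 0.56110048 -0.03343335  0.14854846] top z pct [0.10145126 0.14740275]
clock: 7.95
tool_pos: [0.561, -0.0906, 0.2015]
tool_rot: [-2.345, -2.089, 0.002]
force: [0.3, 0.9, -0.5]
finger_gap: 0.0121
finger_force: 25.0
shift [-0.007  0.041  0.029] turn [-0.02 -0.    0.05]
pos [ 0.561  -0.0906  0.2015] F [ 0.32  0.93 -0.46] T [ 0.01 -0.13  0.03] gap 0.0121 25.0 t 7.95 q [-0.18  0.33  1.63  0.    1.18 -0.07]
```

View pics/z3.png

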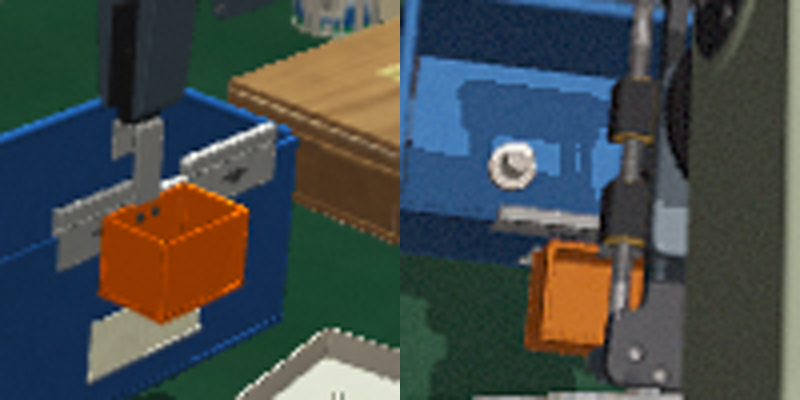

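The left crop shows the hook over the strip, with the leg on the bin side and the notch to its right at crop (185,175). The right crop (top view) shows the cup in front of the strip. A quick check of the slot position against the strip plane:

```bash
python3 - <<'E'
from h import *
b=np.radians(-6.85); ex=np.array([np.cos(b),np.sin(b)]);ey=np.array([-np.sin(b),np.cos(b)])
print("TCP",np.array([.561,-.0906])@ex,np.array([.561,-.0906])@ey,"target",np.array([.563,-.0912])@ex,"notch s",np.array([.559,-.121])@ey)
for n,box in (("top",(395,440,225,265)),("scene",(340,385,190,235))):
    I=np.load(n+"3.npz");uv,X,c=cloud(n,I["p"],I["d"],*box)
    m=(c[:,0]>140)&(c[:,2]<70)&(X[:,2]>.11)&(X[:,2]<.135); P=X[m];x=P[:,:2]@ex;y=P[:,:2]@ey
    print(n,"orange ex",np.percentile(x,[1,5,50,95,99]).round(4),"ey",np.percentile(y,[1,5,50,95,99]).round(4),"z",P[:,2].max(),cv2.minAreaRect(P[:,:2].astype(np.float32))[1:])
    J=np.load(n+"0.npz");uv,X,c=cloud(n,J["p"],J["d"],*((380,510,205,250) if n=="top" else (325,400,175,225)))
    m=(X[:,2]>.122)&(X[:,2]<.15)&(c.max(1)-c.min(1)<45)&(c.min(1)>90); x=X[m][:,:2]@ex
    print("strip ex",np.percentile(x,[2,10,50,90,98]).round(4))
E
```

```text
TCP 0.5678013742013104 -0.023042557477492925 target 0.569858660076845 notch s -0.05346409718884394
top orange ex [0.5149 0.5152 0.5357 0.5599 0.5603] ey [-0.0164 -0.0117  0.0081  0.0105  0.011 ] z 0.13118549618141462 ((0.028445320203900337, 0.04548961669206619), 83.30768585205078)
strip ex [0.5666 0.567  0.5694 0.572  0.5728]
scene orange ex [0.513  0.514  0.5335 0.5601 0.5617] ey [-0.0575 -0.0555 -0.0216  0.0106  0.0115] z 0.13031015909543453 ((0.07223355025053024, 0.05381156504154205), 83.23124694824219)
strip ex [0.5654 0.5664 0.5688 0.5722 0.5743]
```

```bash
python3 -m pendant '[{"dx":0,"dy":0.04,"dz":0.1,"rx":0,"ry":0,"rz":0.03},{"dx":0,"dy":0,"dz":0.15,"rx":0,"ry":0,"rz":0},{"dx":0,"dy":0,"dz":0.15,"rx":0,"ry":0,"rz":0},{"dx":0,"dy":0,"dz":0.1,"rx":0,"ry":0,"rz":0},{"dx":0,"dy":0,"dz":0,"rx":0,"ry":0,"rz":0},{"dx":0,"dy":0,"dz":0,"rx":0,"ry":0,"rz":0}]'; python3 d.py .563 -.0912 .169 -6.85
for i in 1 ; do python3 -m pendant '[{"dx":0,"dy":0,"dz":0.02,"rx":0,"ry":0,"rz":0},{"dx":0,"dy":0,"dz":0.02,"rx":0,"ry":0,"rz":0},{"dx":0,"dy":0,"dz":0,"rx":0,"ry":0,"rz":0},{"dx":0,"dy":0,"dz":0,"rx":0,"ry":0,"rz":0}]'; python3 d.py .563 -.0912 .169 -6.85; done
```

```text
clock: 8.65
tool_pos: [0.5637, -0.0915, 0.1768]
tool_rot: [-2.349, -2.086, 0.0]
force: [-0.1, 0.8, -0.6]
finger_gap: 0.0119
finger_force: 25.0
shift [ 0.004 -0.015  0.156] turn [-0.    0.    0.01]
pos [ 0.5637 -0.0915  0.1768] F [-0.1   0.78 -0.6 ] T [-0.01 -0.18 -0.03] gap 0.0119 25.0 t 8.65 q [-0.18  0.36  1.66 -0.    1.12 -0.06]
clock: 9.05
tool_pos: [0.5638, -0.0915, 0.1751]
tool_rot: [2.349, 2.086, 0.0]
force: [-0.0, 0.1, -1.4]
finger_gap: 0.0121
finger_force: 25.0
shift [ 0.004 -0.016  0.121] turn [0.   0.   0.01]
pos [ 0.5638 -0.0915  0.1751] F [-0.03  0.13 -1.37] T [ 0.04 -0.05  0.02] gap 0.0121 25.0 t 9.05 q [-0.18  0.36  1.67 -0.    1.12 -0.06]
```

```bash
python3 -m pendant '[{"dx":0,"dy":-0.012,"dz":0.03,"rx":0,"ry":0,"rz":0},{"dx":0,"dy":0,"dz":0.03,"rx":0,"ry":0,"rz":0},{"dx":0,"dy":0,"dz":0.02,"rx":0,"ry":0,"rz":0},{"dx":0,"dy":0,"dz":0,"rx":0,"ry":0,"rz":0}]'
 python3 -m pendant '[{"dx":0,"dy":0,"dz":0.02,"rx":0,"ry":0,"rz":0},{"dx":0,"dy":0,"dz":0,"rx":0,"ry":0,"rz":0}]' 
 python3 d.py .563 -.0912 .169 -6.85
```

```text
clock: 9.45
tool_pos: [0.563, -0.0914, 0.1707]
tool_rot: [-2.349, -2.086, 0.001]
force: [0.4, -1.1, -1.1]
finger_gap: 0.0122
finger_force: 25.0
clock: 9.65
tool_pos: [0.5631, -0.0914, 0.1698]
tool_rot: [-2.349, -2.086, 0.0]
force: [0.4, -0.4, 0.5]
finger_gap: 0.0117
finger_force: 25.0
shift [ 0.003 -0.002  0.016] turn [-0.    0.    0.01]
pos [ 0.5631 -0.0914  0.1698] F [ 0.4  -0.41  0.45] T [ 0.01 -0.11  0.02] gap 0.0117 25.0 t 9.65 q [-0.18  0.36  1.68 -0.    1.1  -0.06]
```

```bash
python3 -m pendant '[{"dx":0,"dy":0,"dz":0.01,"rx":0,"ry":0,"rz":0},{"dx":0,"dy":0,"dz":0,"rx":0,"ry":0,"rz":0}]' 
 python3 -m pendant '[{"dx":0,"dy":0,"dz":0.01,"rx":0,"ry":0,"rz":0},{"dx":0,"dy":0,"dz":0,"rx":0,"ry":0,"rz":0}]' 
 python3 d.py .563 -.0912 .169 -6.85
```

```text
clock: 9.85
tool_pos: [0.5631, -0.0914, 0.1694]
tool_rot: [2.349, 2.086, -0.0]
force: [-0.3, 0.4, -1.2]
finger_gap: 0.0118
finger_force: 25.0
clock: 10.05
tool_pos: [0.5632, -0.0914, 0.1692]
tool_rot: [2.349, 2.086, 0.0]
force: [0.5, -0.2, 0.2]
finger_gap: 0.0116
finger_force: 25.0
shift [ 0.004 -0.005  0.003] turn [0.   0.   0.01]
pos [ 0.5632 -0.0914  0.1692] F [ 0.48 -0.23  0.18] T [-0.02 -0.02 -0.  ] gap 0.0116 25.0 t 10.05 q [-0.18  0.36  1.68 -0.    1.1  -0.06]
```

```bash
python3 -m pendant '[{"dx":0,"dy":0,"dz":0.01,"rx":0,"ry":0,"rz":0},{"dx":0,"dy":0,"dz":0,"rx":0,"ry":0,"rz":0}]' 
 python3 -m pendant '[{"dx":0,"dy":0,"dz":0.01,"rx":0,"ry":0,"rz":0},{"dx":0,"dy":0,"dz":0,"rx":0,"ry":0,"rz":0}]' 
 python3 d.py .563 -.0912 .169 -6.85
```

```text
clock: 10.25
tool_pos: [0.5632, -0.0914, 0.1691]
tool_rot: [2.348, 2.086, 0.001]
force: [-1.0, -0.0, 3.5]
finger_gap: 0.0119
finger_force: 25.0
clock: 10.45
tool_pos: [0.5632, -0.0914, 0.1691]
tool_rot: [2.348, 2.086, 0.001]
force: [-2.5, 0.4, 7.9]
finger_gap: 0.012
finger_force: 25.0
shift [ 0.004 -0.005  0.001] turn [0.01 0.   0.01]
pos [ 0.5632 -0.0914  0.1691] F [-2.53  0.41  7.88] T [ 0.04  0.36 -0.01] gap 0.012 25.0 t 10.45 q [-0.18  0.36  1.68 -0.    1.1  -0.06]
```

```bash
python3 -m pendant '[{"dx":0,"dy":0,"dz":-0.01,"rx":0,"ry":0,"rz":0},{"dx":-0.04,"dy":0,"dz":0,"rx":0,"ry":0,"rz":0},{"dx":-0.04,"dy":0,"dz":0,"rx":0,"ry":0,"rz":0},{"dx":-0.04,"dy":0,"dz":0,"rx":0,"ry":0,"rz":0},{"dx":-0.04,"dy":0,"dz":0,"rx":0,"ry":0,"rz":0}]' 
 python3 d.py .559 -.121 .169 -6.85
 python3 -m pendant '[{"dx":-0.04,"dy":0,"dz":0,"rx":0,"ry":0,"rz":0},{"dx":-0.04,"dy":0,"dz":0,"rx":0,"ry":0,"rz":0},{"dx":-0.04,"dy":0,"dz":0,"rx":0,"ry":0,"rz":0},{"dx":-0.04,"dy":0,"dz":0,"rx":0,"ry":0,"rz":0}]' 
 python3 d.py .559 -.121 .169 -6.85
```

```text
clock: 10.95
tool_pos: [0.5632, -0.0987, 0.1691]
tool_rot: [2.349, 2.085, 0.005]
force: [0.4, 2.9, 5.0]
finger_gap: 0.0121
finger_force: 25.0
shift [-0.452 -0.03   0.001] turn [ 0.03 -0.02  0.01]
pos [ 0.5632 -0.0987  0.1691] F [0.44 2.92 4.97] T [ 0.62 -0.16  0.02] gap 0.0121 25.0 t 10.95 q [-0.19  0.36  1.68  0.    1.1  -0.08]
clock: 11.35
tool_pos: [0.5622, -0.1067, 0.1691]
tool_rot: [2.349, 2.085, 0.004]
force: [0.9, 2.1, 3.7]
finger_gap: 0.0117
finger_force: 25.0
shift [-0.291 -0.03   0.001] turn [ 0.03 -0.02  0.01]
pos [ 0.5622 -0.1067  0.1691] F [0.87 2.1  3.71] T [ 0.62 -0.19  0.03] gap 0.0117 25.0 t 11.35 q [-0.21  0.36  1.67  0.    1.1  -0.09]
```

```bash
python3 -m pendant '[{"dx":-0.04,"dy":-0.008,"dz":0,"rx":0,"ry":0,"rz":0},{"dx":-0.04,"dy":-0.008,"dz":0,"rx":0,"ry":0,"rz":0},{"dx":-0.04,"dy":-0.008,"dz":0,"rx":0,"ry":0,"rz":0}]' 
 python3 d.py .559 -.121 .169 -6.85
 python3 -m pendant '[{"dx":-0.03,"dy":0,"dz":0,"rx":0,"ry":0,"rz":0},{"dx":-0.03,"dy":0,"dz":0,"rx":0,"ry":0,"rz":0}]' 
 python3 d.py .559 -.121 .169 -6.85
```

```text
clock: 11.65
tool_pos: [0.5602, -0.1129, 0.169]
tool_rot: [2.348, 2.085, 0.004]
force: [0.3, 2.4, 4.2]
finger_gap: 0.012
finger_force: 25.0
shift [-0.165 -0.005 -0.001] turn [ 0.03 -0.01  0.01]
pos [ 0.5602 -0.1129  0.169 ] F [0.3  2.37 4.21] T [ 0.63 -0.32 -0.  ] gap 0.012 25.0 t 11.65 q [-0.22  0.36  1.68  0.    1.1  -0.1 ]
clock: 11.85
tool_pos: [0.5594, -0.116, 0.1687]
tool_rot: [2.349, 2.086, 0.002]
force: [1.2, 2.1, 4.2]
finger_gap: 0.0121
finger_force: 25.0
shift [-0.101  0.004 -0.006] turn [ 0.01 -0.01  0.01]
pos [ 0.5594 -0.116   0.1687] F [1.16 2.06 4.16] T [ 0.54 -0.25  0.01] gap 0.0121 25.0 t 11.85 q [-0.22  0.36  1.68  0.    1.1  -0.11]
```

```bash
for i in 1 2 ; do :; done
python3 -m pendant '[{"dx":-0.02,"dy":0,"dz":0,"rx":0,"ry":0,"rz":0},{"dx":-0.02,"dy":0,"dz":0,"rx":0,"ry":0,"rz":0}]' 
python3 d.py .559 -.121 .169 -6.85
python3 -m pendant '[{"dx":-0.02,"dy":0,"dz":0,"rx":0,"ry":0,"rz":0},{"dx":-0.02,"dy":0,"dz":0,"rx":0,"ry":0,"rz":0}]' 
python3 d.py .559 -.121 .169 -6.85
```

```text
clock: 12.05
tool_pos: [0.5579, -0.1186, 0.1674]
tool_rot: [-2.348, -2.086, 0.004]
force: [-0.1, 0.0, -0.5]
finger_gap: 0.0118
finger_force: 25.0
shift [-0.045  0.028 -0.033] turn [-0.03  0.01  0.02]
pos [ 0.5579 -0.1186  0.1674] F [-0.14  0.04 -0.54] T [-0.01 -0.13  0.04] gap 0.0118 25.0 t 12.05 q [-0.23  0.36  1.68 -0.    1.1  -0.11]
clock: 12.25
tool_pos: [0.5581, -0.1203, 0.1678]
tool_rot: [-2.348, -2.086, 0.002]
force: [0.0, 0.3, -0.5]
finger_gap: 0.012
finger_force: 25.0
shift [-0.011  0.02  -0.024] turn [-0.02  0.    0.01]
pos [ 0.5581 -0.1203  0.1678] F [ 0.02  0.26 -0.47] T [ 0.   -0.09 -0.07] gap 0.012 25.0 t 12.25 q [-0.23  0.36  1.68 -0.    1.1  -0.11]
```

The upward force vanished and the hand sank about 1.3 mm, so the hook is in the notch mouth. Now I'll lower gently.

```bash

python3 -m pendant '[{"dx":0,"dy":0.015,"dz":0.02,"rx":0,"ry":0,"rz":0},{"dx":0,"dy":0,"dz":0.02,"rx":0,"ry":0,"rz":0},{"dx":0,"dy":0,"dz":0,"rx":0,"ry":0,"rz":0}]' 
python3 d.py .559 -.121 .159 -6.85
python3 -m pendant '[{"dx":0,"dy":0,"dz":0.02,"rx":0,"ry":0,"rz":0},{"dx":0,"dy":0,"dz":0.01,"rx":0,"ry":0,"rz":0},{"dx":0,"dy":0,"dz":0,"rx":0,"ry":0,"rz":0}]' 
python3 d.py .559 -.121 .159 -6.85
```

```text
clock: 12.55
tool_pos: [0.5591, -0.1201, 0.1662]
tool_rot: [-2.349, -2.086, 0.001]
force: [-0.8, 0.2, -1.7]
finger_gap: 0.0118
finger_force: 25.0
shift [-0.017 -0.001  0.144] turn [-0.01  0.    0.01]
pos [ 0.5591 -0.1201  0.1662] F [-0.79  0.25 -1.75] T [-0.02 -0.1   0.01] gap 0.0118 25.0 t 12.55 q [-0.23  0.37  1.68 -0.    1.1  -0.11]
clock: 12.85
tool_pos: [0.5592, -0.1201, 0.1649]
tool_rot: [-2.349, -2.086, 0.0]
force: [-0.2, -0.2, -1.8]
finger_gap: 0.0121
finger_force: 25.0
shift [-0.018 -0.003  0.117] turn [-0.    0.    0.02]
pos [ 0.5592 -0.1201  0.1649] F [-0.17 -0.23 -1.8 ] T [-0.08 -0.05  0.04] gap 0.0121 25.0 t 12.85 q [-0.23  0.37  1.68 -0.    1.09 -0.11]
```

```bash

python3 -m pendant '[{"dx":0,"dy":0,"dz":0.02,"rx":0,"ry":0,"rz":0},{"dx":0,"dy":0,"dz":0.02,"rx":0,"ry":0,"rz":0},{"dx":0,"dy":0,"dz":0.02,"rx":0,"ry":0,"rz":0},{"dx":0,"dy":0,"dz":0,"rx":0,"ry":0,"rz":0}]' 
python3 d.py .559 -.121 .159 -6.85
python3 -m pendant '[{"dx":0,"dy":0,"dz":0.02,"rx":0,"ry":0,"rz":0},{"dx":0,"dy":0,"dz":0.01,"rx":0,"ry":0,"rz":0},{"dx":0,"dy":0,"dz":0,"rx":0,"ry":0,"rz":0},{"dx":0,"dy":0,"dz":0,"rx":0,"ry":0,"rz":0}]' 
python3 d.py .559 -.121 .159 -6.85
```

```text
clock: 13.25
tool_pos: [0.5595, -0.1206, 0.1623]
tool_rot: [2.348, 2.085, -0.0]
force: [0.1, -1.2, 0.3]
finger_gap: 0.0121
finger_force: 25.0
shift [-0.01  -0.009  0.066] turn [0.01 0.01 0.02]
pos [ 0.5595 -0.1206  0.1623] F [ 0.13 -1.24  0.35] T [-0.32 -0.03  0.  ] gap 0.0121 25.0 t 13.25 q [-0.23  0.37  1.68 -0.    1.09 -0.11]
clock: 13.65
tool_pos: [0.5598, -0.1211, 0.1607]
tool_rot: [2.347, 2.085, -0.0]
force: [0.5, -4.3, 1.4]
finger_gap: 0.0119
finger_force: 25.0
shift [ 0.001 -0.016  0.034] turn [0.02 0.02 0.02]
pos [ 0.5598 -0.1211  0.1607] F [ 0.55 -4.25  1.43] T [-0.89 -0.19 -0.02] gap 0.0119 25.0 t 13.65 q [-0.23  0.37  1.69 -0.    1.08 -0.11]
```

```bash

python3 -m pendant '[{"dx":-0.02,"dy":0,"dz":0,"rx":0,"ry":0,"rz":0},{"dx":0,"dy":0,"dz":0,"rx":0,"ry":0,"rz":0}]' 
python3 d.py .559 -.121 .159 -6.85
python3 -m pendant '[{"dx":-0.01,"dy":-0.01,"dz":0,"rx":0,"ry":0,"rz":0},{"dx":0,"dy":0,"dz":0,"rx":0,"ry":0,"rz":0}]' 
python3 d.py .559 -.121 .159 -6.85
```

```text
clock: 13.85
tool_pos: [0.5591, -0.1213, 0.1601]
tool_rot: [-2.349, -2.086, 0.0]
force: [-0.4, -2.8, 0.1]
finger_gap: 0.0118
finger_force: 25.0
shift [ 0.005 -0.003  0.023] turn [-0.    0.    0.01]
pos [ 0.5591 -0.1213  0.1601] F [-0.41 -2.77  0.05] T [-0.58 -0.2  -0.02] gap 0.0118 25.0 t 13.85 q [-0.23  0.37  1.69 -0.    1.08 -0.12]
clock: 14.05
tool_pos: [0.5583, -0.1213, 0.1601]
tool_rot: [-2.348, -2.085, 0.0]
force: [0.2, -1.1, -1.4]
finger_gap: 0.012
finger_force: 25.0
shift [0.007 0.013 0.021] turn [-0.01 -0.01  0.01]
pos [ 0.5583 -0.1213  0.1601] F [ 0.24 -1.1  -1.42] T [-0.33 -0.22 -0.01] gap 0.012 25.0 t 14.05 q [-0.23  0.37  1.69  0.    1.08 -0.12]
```

```bash

python3 -m pendant '[{"dx":-0.02,"dy":0.01,"dz":0,"rx":0,"ry":0,"rz":0},{"dx":0,"dy":0,"dz":0.01,"rx":0,"ry":0,"rz":0},{"dx":0,"dy":0,"dz":0,"rx":0,"ry":0,"rz":0}]' 
python3 d.py .559 -.121 .159 -6.85
python3 -m pendant '[{"dx":0,"dy":0,"dz":0.01,"rx":0,"ry":0,"rz":0},{"dx":0,"dy":0,"dz":0,"rx":0,"ry":0,"rz":0}]' 
python3 d.py .559 -.121 .159 -6.85
```

```text
clock: 14.35
tool_pos: [0.5587, -0.1217, 0.1597]
tool_rot: [-2.348, -2.084, -0.001]
force: [-0.9, 3.4, -1.7]
finger_gap: 0.0116
finger_force: 25.0
shift [0.014 0.005 0.014] turn [-0.01 -0.02  0.01]
pos [ 0.5587 -0.1217  0.1597] F [-0.95  3.44 -1.72] T [ 0.65 -0.07  0.01] gap 0.0116 25.0 t 14.35 q [-0.24  0.37  1.69  0.    1.08 -0.12]
clock: 14.55
tool_pos: [0.5589, -0.1217, 0.1594]
tool_rot: [-2.348, -2.085, -0.001]
force: [-0.9, 5.4, -0.3]
finger_gap: 0.012
finger_force: 25.0
shift [0.014 0.001 0.008] turn [-0.01 -0.02  0.01]
pos [ 0.5589 -0.1217  0.1594] F [-0.94  5.44 -0.33] T [ 0.97 -0.04 -0.04] gap 0.012 25.0 t 14.55 q [-0.24  0.37  1.69  0.    1.08 -0.12]
```

```bash

python3 -m pendant '[{"dx":0.01,"dy":0,"dz":0,"rx":0,"ry":0,"rz":0},{"dx":0,"dy":0,"dz":0,"rx":0,"ry":0,"rz":0}]' 
python3 d.py .559 -.121 .159 -6.85
python3 - <<'E'
from h import *
p,d=imaging.grab_frame("scene"); np.savez("scene4.npz",p=p,d=d)
cv2.imwrite("pics/z4.png",cv2.resize(p[150:250,320:420],(600,600),interpolation=2)[:,:,::-1])
E
```

```text
clock: 14.75
tool_pos: [0.5589, -0.1217, 0.1594]
tool_rot: [-2.348, -2.086, -0.0]
force: [-1.3, 4.7, 0.1]
finger_gap: 0.012
finger_force: 25.0
shift [0.014 0.    0.009] turn [-0.01 -0.01  0.01]
pos [ 0.5589 -0.1217  0.1594] F [-1.33  4.73  0.07] T [ 1.02 -0.03 -0.03] gap 0.012 25.0 t 14.75 q [-0.23  0.37  1.69  0.    1.08 -0.12]
```

View pics/z4.png

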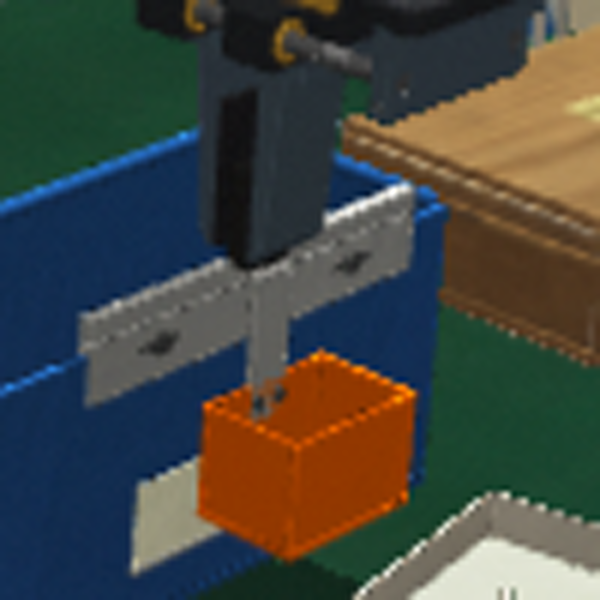

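The crop shows the hook seated into the strip's notch at crop (270,275), with the cup hanging outside the bin and level. I'll relieve the side force and finish lowering.

```bash

python3 -m pendant '[{"dx":0.01,"dy":0,"dz":0,"rx":0,"ry":0,"rz":0},{"dx":0,"dy":0,"dz":0,"rx":0,"ry":0,"rz":0}]' 
python3 -m pendant '[{"dx":0.01,"dy":0,"dz":0,"rx":0,"ry":0,"rz":0},{"dx":0,"dy":0,"dz":0,"rx":0,"ry":0,"rz":0}]' 
python3 d.py .559 -.121 .159 -6.85
```

```text
clock: 15.0
tool_pos: [0.5589, -0.1216, 0.1594]
tool_rot: [-2.349, -2.086, 0.001]
force: [-1.0, 4.6, 0.1]
finger_gap: 0.0121
finger_force: 25.0
clock: 15.2
tool_pos: [0.5591, -0.1215, 0.1594]
tool_rot: [2.348, 2.086, -0.001]
force: [-1.1, 1.5, -1.0]
finger_gap: 0.0121
finger_force: 25.0
shift [ 0.01  -0.003  0.007] turn [-0.    0.01  0.02]
pos [ 0.5591 -0.1215  0.1594] F [-1.11  1.52 -1.03] T [0.49 0.05 0.01] gap 0.0121 25.0 t 15.2 q [-0.23  0.37  1.69 -0.    1.08 -0.11]
```

```bash

python3 -m pendant '[{"dx":0.006,"dy":0,"dz":0.01,"rx":0,"ry":0,"rz":0},{"dx":0,"dy":0,"dz":0,"rx":0,"ry":0,"rz":0}]' 
python3 -m pendant '[{"dx":0,"dy":0,"dz":0.01,"rx":0,"ry":0,"rz":0},{"dx":0,"dy":0,"dz":0,"rx":0,"ry":0,"rz":0}]' 
python3 d.py .559 -.121 .159 -6.85
```

```text
clock: 15.4
tool_pos: [0.5593, -0.1215, 0.1591]
tool_rot: [2.348, 2.086, -0.001]
force: [-1.9, 1.1, 1.2]
finger_gap: 0.0115
finger_force: 25.0
clock: 15.6
tool_pos: [0.5594, -0.1215, 0.1591]
tool_rot: [2.348, 2.085, -0.001]
force: [-0.5, -0.4, 4.7]
finger_gap: 0.0116
finger_force: 25.0
shift [ 0.009 -0.008  0.002] turn [0.01 0.02 0.02]
pos [ 0.5594 -0.1215  0.1591] F [-0.46 -0.35  4.69] T [-0.06  0.32  0.05] gap 0.0116 25.0 t 15.6 q [-0.23  0.37  1.69 -0.    1.08 -0.11]
```

Seated: the TCP is exactly 10.0 mm below its riding height. I'll unload slightly and ease the neck against the strip face so the cup doesn't swing on release.

```bash

python3 -m pendant '[{"dx":0,"dy":0.01,"dz":-0.008,"rx":0,"ry":0,"rz":0},{"dx":0,"dy":0.015,"dz":0,"rx":0,"ry":0,"rz":0},{"dx":0,"dy":0,"dz":0,"rx":0,"ry":0,"rz":0}]' 
python3 d.py .559 -.121 .159 -6.85
python3 -m pendant '[{"dx":0,"dy":0.015,"dz":0,"rx":0,"ry":0,"rz":0},{"dx":0,"dy":0,"dz":0,"rx":0,"ry":0,"rz":0}]' 
python3 d.py .559 -.121 .159 -6.85
python3 -m pendant '[{"dx":0,"dy":0.015,"dz":0,"rx":0,"ry":0,"rz":0},{"dx":0,"dy":0,"dz":0,"rx":0,"ry":0,"rz":0}]' 
python3 d.py .559 -.121 .159 -6.85
```

```text
clock: 15.9
tool_pos: [0.5599, -0.1215, 0.1591]
tool_rot: [-2.349, -2.086, 0.002]
force: [-3.4, -1.5, 5.9]
finger_gap: 0.012
finger_force: 25.0
shift [ 0.007 -0.019  0.002] turn [-0.01  0.01  0.02]
pos [ 0.5599 -0.1215  0.1591] F [-3.41 -1.54  5.95] T [-0.2   0.68  0.03] gap 0.012 25.0 t 15.9 q [-0.23  0.38  1.68 -0.    1.08 -0.11]
clock: 16.1
tool_pos: [0.5605, -0.1215, 0.1591]
tool_rot: [-2.348, -2.086, 0.003]
force: [-4.9, -1.5, 6.0]
finger_gap: 0.0122
finger_force: 25.0
shift [ 0.007 -0.03   0.002] turn [-0.02  0.01  0.02]
pos [ 0.5605 -0.1215  0.1591] F [-4.87 -1.46  6.02] T [-0.16  0.82 -0.01] gap 0.0122 25.0 t 16.1 q [-0.23  0.38  1.68 -0.    1.08 -0.11]
clock: 16.3
tool_pos: [0.5612, -0.1216, 0.1591]
tool_rot: [-2.348, -2.086, 0.003]
force: [-4.3, -1.5, 5.5]
finger_gap: 0.0118
finger_force: 25.0
shift [ 0.007 -0.046  0.003] turn [-0.02  0.01  0.02]
pos [ 0.5612 -0.1216  0.1591] F [-4.27 -1.48  5.47] T [-0.22  0.79  0.01] gap 0.0118 25.0 t 16.3 q [-0.23  0.38  1.68 -0.    1.08 -0.11]
```

```bash

python3 -m pendant '[{"dx":0,"dy":0,"dz":-0.012,"rx":0,"ry":0,"rz":0},{"dx":0,"dy":0.015,"dz":0,"rx":0,"ry":0,"rz":0},{"dx":0,"dy":0,"dz":0,"rx":0,"ry":0,"rz":0}]' 
python3 d.py .559 -.121 .159 -6.85
python3 -m pendant '[{"dx":0,"dy":0.012,"dz":0,"rx":0,"ry":0,"rz":0},{"dx":0,"dy":0,"dz":0,"rx":0,"ry":0,"rz":0}]' 
python3 d.py .559 -.121 .159 -6.85
```

```text
clock: 16.6
tool_pos: [0.5625, -0.1217, 0.1592]
tool_rot: [2.349, 2.086, -0.002]
force: [-2.3, -2.4, 1.5]
finger_gap: 0.012
finger_force: 25.0
shift [ 0.006 -0.071  0.003] turn [-0.01  0.01  0.02]
pos [ 0.5625 -0.1217  0.1592] F [-2.31 -2.43  1.49] T [-0.55  0.43  0.06] gap 0.012 25.0 t 16.6 q [-0.23  0.38  1.68 -0.    1.08 -0.11]
clock: 16.8
tool_pos: [0.5631, -0.1217, 0.1591]
tool_rot: [2.349, 2.086, -0.002]
force: [-2.7, -3.4, 0.4]
finger_gap: 0.0121
finger_force: 25.0
shift [ 0.005 -0.083  0.003] turn [-0.01  0.01  0.02]
pos [ 0.5631 -0.1217  0.1591] F [-2.68 -3.36  0.37] T [-0.67  0.48  0.01] gap 0.0121 25.0 t 16.8 q [-0.23  0.38  1.68 -0.    1.09 -0.11]
```

```bash

python3 -m pendant '[{"dx":-0.012,"dy":0.01,"dz":0,"rx":0,"ry":0,"rz":0},{"dx":0,"dy":0,"dz":0,"rx":0,"ry":0,"rz":0}]' 
python3 d.py .559 -.121 .159 -6.85
python3 -m pendant '[{"dx":0,"dy":0.01,"dz":0,"rx":0,"ry":0,"rz":0},{"dx":0,"dy":0,"dz":0,"rx":0,"ry":0,"rz":0}]' 
python3 d.py .559 -.121 .159 -6.85
```

```text
clock: 17.0
tool_pos: [0.5634, -0.1219, 0.1592]
tool_rot: [-2.349, -2.085, 0.001]
force: [-3.1, -2.6, -0.9]
finger_gap: 0.0116
finger_force: 25.0
shift [ 0.007 -0.09   0.003] turn [-0.01 -0.    0.01]
pos [ 0.5634 -0.1219  0.1592] F [-3.14 -2.62 -0.91] T [-0.44  0.5   0.04] gap 0.0116 25.0 t 17.0 q [-0.23  0.38  1.68  0.    1.09 -0.11]
clock: 17.2
tool_pos: [0.5635, -0.1219, 0.1592]
tool_rot: [-2.348, -2.085, 0.002]
force: [-4.4, -1.5, 0.4]
finger_gap: 0.012
finger_force: 25.0
shift [ 0.007 -0.092  0.003] turn [-0.02 -0.    0.01]
pos [ 0.5635 -0.1219  0.1592] F [-4.44 -1.47  0.36] T [-0.36  0.81 -0.01] gap 0.012 25.0 t 17.2 q [-0.23  0.38  1.68 -0.    1.09 -0.11]
```

Neck is now lightly against the strip face. Release.

```bash

python3 -m pendant '[{"dx":-0.006,"dy":-0.01,"dz":0.006,"rx":0,"ry":0,"rz":0},{"dx":0,"dy":0,"dz":0,"rx":0,"ry":0,"rz":0},{"dx":0,"dy":0,"dz":0,"rx":0,"ry":0,"rz":0}]' -1 6
python3 -m pendant '[{"dx":0,"dy":0,"dz":0,"rx":0,"ry":0,"rz":0},{"dx":0,"dy":0,"dz":0,"rx":0,"ry":0,"rz":0},{"dx":0,"dy":0,"dz":0,"rx":0,"ry":0,"rz":0},{"dx":0,"dy":0,"dz":0,"rx":0,"ry":0,"rz":0},{"dx":0,"dy":0,"dz":0,"rx":0,"ry":0,"rz":0}]' -0.2
python3 d.py .559 -.121 .159 -6.85
```

```text
clock: 17.5
tool_pos: [0.5635, -0.1219, 0.1592]
tool_rot: [-2.349, -2.085, -0.0]
force: [-4.3, 0.1, 0.1]
finger_gap: 0.0119
finger_force: 6.0
clock: 18.0
tool_pos: [0.564, -0.1223, 0.1593]
tool_rot: [2.348, 2.086, 0.001]
force: [0.1, -0.7, 0.6]
finger_gap: 0.0362
finger_force: 0.0
shift [ 0.014 -0.103  0.006] turn [0.01 0.   0.01]
pos [ 0.564  -0.1223  0.1593] F [ 0.09 -0.67  0.6 ] T [-0.04 -0.07 -0.  ] gap 0.0362 0.0 t 18.0 q [-0.23  0.38  1.68  0.    1.08 -0.12]
```

Free. Rise straight up slowly, then look.

```bash

python3 -m pendant '[{"dx":0,"dy":0,"dz":-0.1,"rx":0,"ry":0,"rz":0},{"dx":0,"dy":0,"dz":-0.2,"rx":0,"ry":0,"rz":0},{"dx":0,"dy":0,"dz":-0.3,"rx":0,"ry":0,"rz":0},{"dx":0,"dy":0,"dz":-0.4,"rx":0,"ry":0,"rz":0},{"dx":0,"dy":0,"dz":-0.4,"rx":0,"ry":0,"rz":0},{"dx":0,"dy":0,"dz":-0.4,"rx":0,"ry":0,"rz":0},{"dx":0,"dy":0,"dz":-0.2,"rx":0,"ry":0,"rz":0},{"dx":0,"dy":0,"dz":0,"rx":0,"ry":0,"rz":0}]'
python3 - <<'E'
from h import *
p,d=imaging.grab_frame("scene"); np.savez("scene5.npz",p=p,d=d)
p2,d2=imaging.grab_frame("scene")
m=lambda I:np.argwhere((I[150:260,320:420,0]>140)&(I[150:260,320:420,2]<70)).mean(0); print(m(p),m(p2))
cv2.imwrite("pics/z5.png",cv2.resize(p[150:250,320:420],(600,600),interpolation=2)[:,:,::-1])
uv,X,c=cloud("scene",p,d,340,400,190,245); k=(c[:,0]>140)&(c[:,2]<70); print(np.percentile(X[k],[2,98],axis=0))
E
```

```text
clock: 18.8
tool_pos: [0.5645, -0.1225, 0.2612]
tool_rot: [2.346, 2.084, 0.004]
force: [0.2, 0.1, 0.6]
finger_gap: 0.0361
finger_force: 0.0
[74.43243243 49.0893067 ] [74.56823529 49.04588235]
[[ 0.50854299 -0.15206532  0.04213137]
 [ 0.55900308 -0.08246696  0.08628495]]
```

View pics/z5.png

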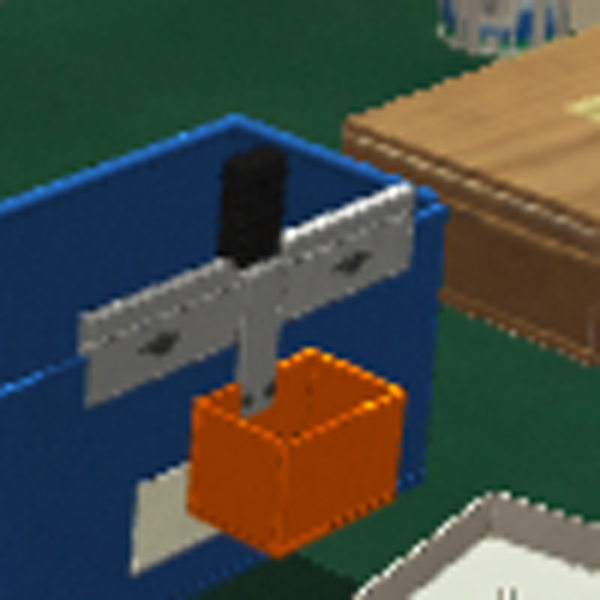

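The crop shows the gripper clear and the cup hanging by its hook in the notch (handle base at crop (250,262)), still between two frames. I'll check its tilt numerically.

```bash
python3 - <<'E'
from h import *
S=np.load("scene5.npz");b=np.radians(-6.85);M=np.array([[np.cos(b),np.sin(b),0],[-np.sin(b),np.cos(b),0],[0,0,1]])
uv,X,c=cloud("scene",S["p"],S["d"],352,372,172,198); L=X@M.T
k=(c.max(1)<75)&(L[:,0]<.60)&(L[:,2]>.12); L=L[k]
for lo in (.13,.14,.15,.16): q=L[(L[:,2]>=lo)&(L[:,2]<lo+.01)]; print(lo,len(q),np.median(q,0).round(4) if len(q) else '',np.ptp(q[:,1]).round(4) if len(q) else '')
print("top z",L[:,2].max())
uv,X,c=cloud("scene",S["p"],S["d"],345,392,200,245);L=X@M.T
k=(c[:,0]>140)&(c[:,2]<70);L=L[k]; f=L[L[:,1]>np.percentile(L[:,1],97)-.004]; g=L[L[:,0]<np.percentile(L[:,0],3)+.003]
for nm,q in (("+y face",f),("front face",g)):
    n=np.linalg.svd(q-q.mean(0))[2][2]; print(nm,len(q),n.round(3))
E
```

```text
0.13 36 [ 0.5689 -0.0488  0.1353] 0.0247
0.14 46 [ 0.5684 -0.0475  0.1442] 0.0263
0.15 47 [ 0.5686 -0.0467  0.1551] 0.0273
0.16 52 [ 0.5692 -0.0496  0.1656] 0.0287
top z 0.17352131060157683
+y face 252 [-0.011 -1.    -0.007]
front face 256 [-1.    -0.003 -0.012]
```

```bash
python3 -c "
from cell import bot
print(bot.observe()['clock'],bot.hand_in())"
```

```text
the job is handed in; nothing more can be done
18.9 None
```

The cup hangs by its hook, fully down in the strip's notch, on the outside of the bin; it is upright (under 1° tilt) and still, with the gripper clear, and the job was handed in at 18.9 s.

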